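Check a clamp's ratchet and tray it for the steriliser

ROBOT

A 6-joint arm with a two-finger parallel gripper is mounted at the origin on the work surface. World frame = base frame: x ahead of the robot, y to its left, z up, the work surface at z = 0. Lengths are in mm, angles in rad, forces in N, time in s.
With the tool pointing down it reaches from about 275 to 1000 mm from the base axis. Payload 8.4 kg.
Tool frame: the origin (TCP) lies at the very end of the fingers, on their centre line; the grasp point (between the pads) lies 19 mm behind it; z points along the fingers, y is the line along which they close (so a half turn about z gives the same grasp; the last joint's range is limited). The gripper opens to 85 mm and grips with 20 to 120 N. Pads are 22 mm wide; open, the fingers measure 114 mm over their backs; the gripper's body (76 mm by 85 mm) begins 54 mm behind the grasp point. The pads swing forward as they close: fully open they stand 13 mm farther back than shut.
Start: joints at [1.243, 0.353, 1.633, -0, 1.155, -0.002], TCP at [200.04, 592.125, 231.281] pointing down, gripper open.
Joint ranges: [-2.63, 2.63], [-0.92, 2.1], [0.06, 2.66], [-1.3, 4.44], [0, 2.69], [-3.02, 3.02]. Speed limits (rad/s): [2.22, 2.22, 2.79, 3.14, 3.14, 3.14].

INTERFACE

Orientations are given as [roll, pitch, yaw] about the fixed x, y, z axes, in that order (R = Rz(yaw) Ry(pitch) Rx(roll)).
In Python, from rig import r, vision gives the robot as it stands. The module is installed in compiled form; this text tells all that it offers.
- The arm moves only by the tool play_rows, never from a script. Its argument "steps" is a list of rows, each an object with "delta_pos": the shift along the tool's x, y, z in cm, a list of three; "yaw": the turn about the tool's z in rad; "jaw": the opening in per cent of the stroke, from 0 (shut) to 100 (fully open). A call has exactly 8 rows; each row is the pose to reach, as a shift and turn from the pose commanded when the call began, along the tool's axes at that moment; what a row does not reach only later rows make up. A row lasts 1/10 s, in which the tool goes at most 50 mm and 8.59 degrees, less where a joint would pass 70% of its speed; a pose out of reach is approached as far as the arm can. A call with a gripper value outside its range is refused whole. The fingers move at their own pace and stop on an object; "grip_force" is the grip in N (left out, the last holds). Time passes only in rows, so rows that repeat a pose let the fingers close, or fill a call up. It gives the time, the measured TCP pose, the force, the opening and the grip force at its end, in the units of the state.
- r.sense(): the state, without advancing time (a new reading comes with each control period).
- vision.grab_frame(name): name is "side" or "top" or "wrist"; returns (picture, depth): 480x640x3 uint8, red, green, blue; 480x640 float32, mm along the optical axis (not along the pixel's ray), 0 where there is no reading.
- vision.calibration(name): a dict with "mtx" (3x3 intrinsics, pixels), "k1" (the pictures are not rectified: a ray, as slopes to the right and down, at radius r is drawn at 1 + k1 r^2 times it, then the intrinsics apply), "extrinsics" (4x4, takes a point from camera to world coordinates). Camera axes: x right, y down, z forward; pixel columns grow to the right and rows downward; lengths in mm; the calibration is good to about 2 mm. A picture is of the moment at which its call begins: read the wrist's pose just before it. calibration takes no time and is no camera call; for the wrist camera it gives the pose at the moment of the call.
- r.sign_off(): hands the job in; it is judged then, once.
Trained networks look in the newest picture that a camera, given by its name, has taken for a name from the list of things; names that differ only in an ending like _2 or _b are one class to them, and where a whole thing is asked for, a point or a joint stands for the part that bears it (a point fixed in the world has none). Each returns a list of dicts, best first, with "conf" (0 to 1); they miss things now and then, are a little off and sometimes report something else, mostly with a low value. They report only what shows in the picture. A call takes as long as a camera call. They do not tell look-alikes from the thing itself.
- vision.cut_out(camera, thing): "region" (480x640 bool, what is visible of it) and "uv" ([column, row] in pixels, amid what is visible of it).
- vision.landmark_of(camera, thing): "uv" ([column, row] in pixels: a listed point, or the origin of a listed thing).
The state is a dict: "clock": time; "qpos": joint angles; "qvel": joint speeds; "joint_efforts": joint torques, N m; "eef_pos": TCP position; "tcp_rot": TCP orientation; "contact_force": force on the tool from outside, world axes, zero at the start; "wrist_torque": the same for the moment, N m; "opening": opening from 0.0 (shut) to 1.0 (fully open); "grasp_force": force on a finger pad.
Only numpy, scipy, OpenCV 4.12 (cv2) and the standard library are available. Lean on these libraries where they do the work, as an engineer would, in place of code of your own. Each camera call takes 0.05 s, during which the arm holds its last target. There are 200 camera calls.

TASK

Check the ratchet of the clamp in the test jig before it is sterilised: squeeze its finger rings together until the teeth catch and let go so that it stays locked by itself, then press the blue pad at the end of its right handle down so that the handles spring open again. Then lift the jig's pawl by its red tab, slide the hold-down bar fully back by its black knob, take the clamp out and lay it flat, handles open, wholly inside the steel tray on the free part of its floor, and let go; leave everything else standing where it is.

Things in the scene. Friction and masses are not known exactly. Their poses are not given: they have to be found in the camera images.
- jig: Test jig fixed to the bench, holds the clamp. Origin on the bench under the seated clamp's pivot; z up, x from handles to jaws, y towards the bar's pawl. In its frame, mm: plate x -45..90, y -45..140, top z 6; pedestal 20 wide, top z 32, with 5 high end lips and, at x 23..45, cheeks to y +-19, z 46: lift the clamp straight up 20. Blue bar bed x 20..46, y 30..135, top z 52.
- clamp: Loose steel ratchet clamp, 0.28 to 0.4 kg. Origin on the pivot axis at the underside of its joint block (32 mm over the bench in the jig); z up, x towards the jaws. In mm: block x -20..45, y -12..12, z 0..20; jaws to x 84; handles back to rings at x -115 and a pad ending at x -149, all at z 10 +-4. Centre of mass within 12 of the origin. Set down, it stands on its block, handles off the floor.
- ring_l (a point): Centre of the left (clamp +y) finger ring, 22 mm outside, 6 mm thick. Handles are sprung open and swing independently. Ring centres are 45 mm apart open (67 over the outsides), 35 on the first tooth, 29 on the second. Squeezing over the teeth takes 5 to 6 N; close to 25 apart (47 over the outsides) or less to pass both teeth, then let go: it stays at 29. Over-closing does no harm.
- ring_r (a point): Centre of the right (clamp -y) finger ring, like the left one. The toothed bars stand between the handles 25 mm from the rings towards the pivot. Outside each open ring there are 25 mm free for a finger, and under the rings only the bench, 39 mm below them.
- release_pad (a point): Centre of the top face of the blue pad, 24 (along the handle) x 18 x 6 mm, behind the right ring; top 45 mm over the bench in the jig. The right handle springs across the scissor plane: pushing the pad straight down 7 to 8 mm (about 3 N; stop at about 12 mm, 5 N) frees locked teeth and both handles spring apart. The pad comes up again when let go.
- clamp_grip (a point): Centre of the top of the joint block, on the pivot, 20 mm over the clamp's origin: pick the clamp up here by the block's sides (24 mm wide, along the clamp's y). Beside the block, x -20 to 20, nothing stands above the 6 mm plate.
- handle_l (a joint): Swing of the left handle, rad: 0 nominally closed, grows to 0.085 as it opens.
- handle_r (a joint): Swing of the right handle, rad: 0 nominally closed, grows to 0.085 as it opens.
- bar (a joint): Travel of the steel hold-down bar, m: 0 = over the block (0.5 mm above it), 0.045 = fully back (jig's +y), its stop. Jig x 24..42 mm, z 52.5 to 60.5 (teeth to 66); its end is at jig y -12 mm + travel and it clears the block from 0.024. About 2 N moves it and it stays where left, but at 0 the pawl's nose between its teeth locks it.
- bar_knob (a point): Top centre of the bar's black round knob, 16 mm diameter, 26 mm tall, top 86 mm over the bench, at jig x 33, y 38 mm + bar travel. Push it towards the jig's +y.
- pawl (a joint): Lift of the pawl, rad: 0 = nose down between the teeth of the bar; up to 1.0. Free of the teeth from about 0.3. Stiff hinge: it stays where it is left.
- pawl_tab (a point): Middle of the top edge of the red tab's face towards the jig's -x. The tab, 6 x 22 (along y) x 30 mm, stands over the pawl's hinge (along jig y, at jig x 62, y 95, z 64 mm); tab z 68..98. Pushing it some 20 mm towards the jig's +x (about 2 N) swings it over and lifts the nose. On its -x side the room over the bar is free above 70 mm. Bracket cheeks x 51..69, y 73..117, to z 72.
- tray: Perforated steel tray fixed to the bench, 310 x 180 x 32 mm outside, walls and floor 3 mm. Origin under its middle; z up, x along its length. A green block and a pot lie along its -y side (up to about y = -42 mm); the rest is free. It and the jig stand on opposite sides, left or right.
- oil: Bystander: small white oil bottle, 34 mm diameter, 85 mm tall, beside the handles on the jig's +y side. Origin under its middle.
- tape: Bystander: roll of blue tape lying flat, 52 mm diameter, 19 mm tall, on the other side of the handles. Origin under its middle.
- vials: Bystander: orange vial block 50 x 35 x 40 mm at the jig's -y side near the jaws. Origin under its middle.
- bur_block: Bystander: green block 95 x 32 x 27 mm (with pins) lying in the tray. Origin under its middle.
- pot: Bystander: steel pot, 36 mm diameter, 34 mm tall, in the tray. Origin under its middle.
- brush: Bystander: blue cleaning brush 160 mm long lying in the far middle of the bench. Origin under its middle.
Mind the look-alikes: they are no part of the job. Leave any purple look-alike of the jig alone.

How it is judged (in metres and radians):
On the way, in this order (a step that is already met when the one before it is completed fails the run):
1. the clamp, still in the jig, is locked closed on its ratchet with the fingers off it (distance between ring_l and ring_r below 0.0365 m and contact force between the fingers and clamp below 0.3 N and distance between clamp and jig below 0.04 m), for 0.3 s.
2. the ratchet is released: the handles stand open again, the clamp still in the jig (distance between ring_l and ring_r above 0.0405 m and distance between clamp and jig below 0.04 m), for 0.2 s.
3. the hold-down bar is slid back off the clamp, which still lies in the jig with its handles open (all of step 2 and value of joint bar above 0.03 m), for 0.1 s.
At the end, for the whole second after the job is handed in: The clamp lies at rest, flat (0.1 rad) on the tray's floor (origin under 10 mm over the tray's underside), its origin, both rings and pad between the tray's walls, handles open (ring centres over 40.5 mm apart), bar slid back over 30 mm (x of clamp in the frame of tray between -0.15 and 0.15 m and y of clamp in the frame of tray between -0.086 and 0.086 m and x of ring_l in the frame of tray between -0.15 and 0.15 m and y of ring_l in the frame of tray between -0.086 and 0.086 m and x of ring_r in the frame of tray between -0.15 and 0.15 m and y of ring_r in the frame of tray between -0.086 and 0.086 m and x of release_pad in the frame of tray between -0.15 and 0.15 m and y of release_pad in the frame of tray between -0.086 and 0.086 m and z of clamp in the frame of tray below 0.01 m and angle between clamp's own z axis and vertical below 0.1 rad and distance between ring_l and ring_r above 0.0405 m and linear speed of clamp below 0.02 m/s and angular speed of clamp below 0.2 rad/s and value of joint bar above 0.03 m); the robot touches nothing.
It fails at once if the oil bottle, tape roll or vial block is pushed more than 25 mm or tipped (distance of any of oil, tape, vials from where it was at the start of the episode above 0.025 m or angle between any of oil, tape, vials's own z axis and vertical above 0.5 rad).
It fails at once if the green block or the pot in the tray is pushed more than 25 mm or tipped (distance of any of bur_block, pot from where it was at the start of the episode above 0.025 m or angle between any of bur_block, pot's own z axis and vertical above 0.5 rad).
It fails at once if the brush is pushed more than 25 mm (distance of brush from where it was at the start of the episode above 0.025 m).
It also fails if it takes over 72 s, if anything falls off the work surface, if the arm or the gripper's body presses on something with over 40 N, if the wrist force passes 120 N, or if a joint passes its speed limit or range.

## Working session

There is one attempt and no reset: what is moved stays moved. The work goes in short steps, Python scripts to look and compute and a tool call to move; the robot and the scene stay as the last step left them, time stands still between calls to the robot, and variables do not carry over. Pictures are saved under pics/ and viewed, at most 13 in all, crops included, and the job is handed in when it is done.

Besides the shell and the picture viewer there is one more tool, called after ">>>" as name(argument=value, ...) on one line, values as JSON. play_rows: Moves the arm, as the interface text tells. Its arguments: {"type":"object","properties":{"steps":{"type":"array"},"grip_force":{"type":"number"}},"required":["steps"]}

```bash
mkdir -p pics; cat > h.py <<'E'
import numpy as np, cv2
from rig import r, vision
from scipy.spatial.transform import Rotation as R
def ray(cal,uv):
    K=np.array(cal["mtx"]);d=np.array([(uv[0]-K[0,2])/K[0,0],(uv[1]-K[1,2])/K[1,1]])
    s=d.copy()
    for _ in range(10): s=d/(1+cal["k1"]*(s@s))
    E=np.array(cal["extrinsics"]);return E[:3,3],E[:3,:3]@np.array([s[0],s[1],1.])
def onz(cal,uv,z):
    o,d=ray(cal,uv);return o+d*(z-o[2])/d[2]
def proj(cal,p):
    E=np.array(cal["extrinsics"]);q=E[:3,:3].T@(np.array(p)-E[:3,3]);s=q[:2]/q[2];s=s*(1+cal["k1"]*(s@s))
    K=np.array(cal["mtx"]);return np.array([K[0,0]*s[0]+K[0,2],K[1,1]*s[1]+K[1,2]])
def save(n,im): cv2.imwrite("pics/"+n,cv2.cvtColor(im,cv2.COLOR_RGB2BGR))
E
python3 - <<'E'
from h import *
s=r.sense();print(s["clock"],s["eef_pos"],s["tcp_rot"],s["opening"])
Z=dict(jig=0,clamp=32,ring_l=42,ring_r=42,release_pad=45,clamp_grip=52,bar_knob=86,pawl_tab=98,tray=0,oil=0,tape=0,vials=0,bur_block=3,pot=3,brush=0)
im,d=vision.grab_frame("top");save("top.png",im);c=vision.calibration("top")
print(np.round(c["extrinsics"],3).tolist(),c["mtx"][0])
for n,z in Z.items():
    for l in vision.landmark_of("top",n)[:3]: print(n,round(l["conf"],2),np.round(l["uv"]),np.round(onz(c,l["uv"],z),1))
im,d=vision.grab_frame("side");save("side.png",im)
E
```

```text
0.0 [199.90000794 591.66907237 230.5741185 ] [-3.14020872e+00  1.94734032e-05  2.81579755e+00] 1.0017984319664657
[[0.007, -0.985, 0.174, 221.027], [-1.0, -0.01, -0.017, 145.826], [0.018, -0.174, -0.985, 1883.223], [0.0, 0.0, 0.0, 1.0]] [621.7743277    0.         315.41139033]
jig 0.72 [286. 237.] [528.9 203.    0. ]
jig 0.6 [158. 283.] [383.8 593.1   0. ]
clamp 0.56 [283. 239.] [518.1 211.6  32. ]
ring_l 0.74 [288. 273.] [415.8 193.7  42. ]
ring_l 0.59 [276. 275.] [408.  231.3  42. ]
ring_r 0.74 [288. 273.] [415.8 193.7  42. ]
ring_r 0.59 [276. 275.] [408.  231.3  42. ]
release_pad 0.66 [286. 281.] [390.5 200.1  45. ]
release_pad 0.25 [254. 271.] [419.9 296.4  45. ]
clamp_grip 0.87 [287. 238.] [516.8 198.4  52. ]
bar_knob 0.67 [275. 222.] [558.6 233.1  86. ]
bar_knob 0.53 [134. 270.] [412.8 642.3  86. ]
pawl_tab 0.63 [115. 267.] [420.9 695.9  98. ]
pawl_tab 0.56 [259. 208.] [599.1 281.1  98. ]
tray 0.66 [422. 232.] [ 549.6 -215.4    0. ]
oil 0.67 [252. 267.] [436.9 305.8   0. ]
tape 0.47 [319. 266.] [440.4 103.1   0. ]
vials 0.47 [315. 217.] [593.3 115.7   0. ]
bur_block 0.81 [448. 250.] [ 492.6 -296.5    3. ]
pot 0.2 [273. 273.] [417.1 240.8   3. ]
pot 0.18 [254. 210.] [612.2 303.6   3. ]
brush 0.83 [348. 175.] [728.1  14.6   0. ]
```

View pics/top.png

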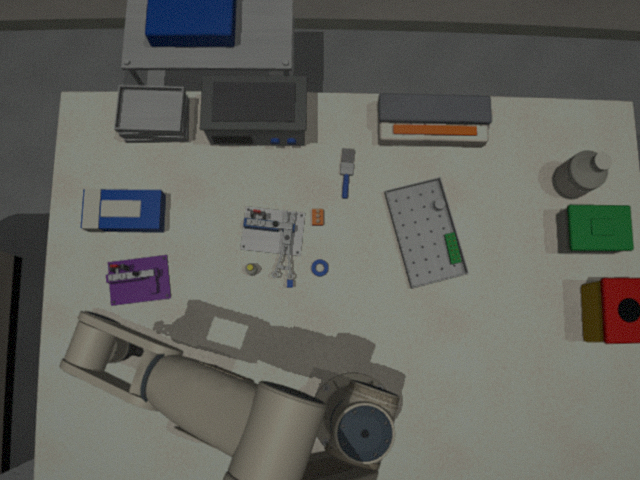

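>>> play_rows(steps=[{"delta_pos": [-38.9, -27.7, -7], "yaw": -0.195, "jaw": 100}, {"delta_pos": [-38.9, -27.7, -7], "yaw": -0.195, "jaw": 100}, {"delta_pos": [-38.9, -27.7, -7], "yaw": -0.195, "jaw": 100}, {"delta_pos": [-38.9, -27.7, -7], "yaw": -0.195, "jaw": 100}, {"delta_pos": [-38.9, -27.7, -7], "yaw": -0.195, "jaw": 100}, {"delta_pos": [-38.9, -27.7, -7], "yaw": -0.195, "jaw": 100}, {"delta_pos": [-38.9, -27.7, -7], "yaw": -0.195, "jaw": 100}, {"delta_pos": [-38.9, -27.7, -7], "yaw": -0.195, "jaw": 100}])

```text
clock: 1.65
eef_pos: [432.9, 269.7, 289.9]
tcp_rot: [3.141, 0.001, 3.011]
contact_force: [0.2, 0.8, -1.1]
opening: 1.0
grasp_force: 0.0
```

```bash
cat > look.py <<'E'
from h import *
import sys
Z=dict(jig=0,clamp=32,ring_l=42,ring_r=42,release_pad=45,clamp_grip=52,bar_knob=86,pawl_tab=98,oil=0,tape=0,vials=0)
s=r.sense();print(s["clock"],np.round(s["eef_pos"],1),np.round(s["tcp_rot"],3),s["opening"])
c=vision.calibration("wrist");im,d=vision.grab_frame("wrist");save(sys.argv[1],im)
E=np.array(c["extrinsics"]);T=R.from_euler("xyz",s["tcp_rot"]).as_matrix()
print("cam in tool",np.round(T.T@(E[:3,3]-s["eef_pos"])),np.round(T.T@E[:3,2],2))
for n in (sys.argv[2:] or Z):
    for l in vision.landmark_of("wrist",n)[:3]:
        u,v=np.clip(np.round(l["uv"]).astype(int),0,[639,479]);o,dr=ray(c,l["uv"])
        print(n,round(l["conf"],2),(u,v),np.round(onz(c,l["uv"],Z[n]),1),"depth pt",np.round(o+dr*d[v,u],1))
E
python3 look.py w1.png
```

```text
1.65 [432.9 269.7 289.9] [3.141e+00 1.000e-03 3.011e+00] 0.9999042062303284
cam in tool [  83.   -1. -144.] [-0.33 -0.    0.95]
jig 0.68 (np.int64(277), np.int64(261)) [527.5 202.    0. ] depth pt [505.5 211.6  53.8]
jig 0.55 (np.int64(593), np.int64(104)) [377.9 602.3   0. ] depth pt [376.8 589.2  17.7]
clamp 0.72 (np.int64(273), np.int64(271)) [526.2 200.8  32. ] depth pt [516.2 205.3  54.9]
clamp 0.62 (np.int64(348), np.int64(175)) [422.3 302.7  32. ] depth pt [416.9 301.   62. ]
ring_l 0.83 (np.int64(284), np.int64(172)) [408.8 234.1  42. ] depth pt [414.8 229.4   1.7]
ring_l 0.66 (np.int64(245), np.int64(179)) [410.  191.2  42. ] depth pt [416.3 182.    1.2]
ring_r 0.83 (np.int64(284), np.int64(172)) [408.8 234.1  42. ] depth pt [414.8 229.4   1.7]
ring_r 0.66 (np.int64(245), np.int64(179)) [410.  191.2  42. ] depth pt [416.3 182.    1.2]
clamp_grip 0.83 (np.int64(267), np.int64(273)) [519.3 197.4  52. ] depth pt [518.  198.   54.9]
bar_knob 0.77 (np.int64(303), np.int64(315)) [558.5 234.7  86. ] depth pt [557.1 235.   88.4]
pawl_tab 0.88 (np.int64(353), np.int64(339)) [588.4 286.1  98. ] depth pt [589.4 286.1  96.6]
oil 0.71 (np.int64(351), np.int64(173)) [426.2 308.4   0. ] depth pt [415.6 304.5  60.4]
tape 0.92 (np.int64(182), np.int64(202)) [434.   98.8   0. ] depth pt [433.6  99.6   1.8]
vials 0.57 (np.int64(216), np.int64(310)) [588.  107.5   0. ] depth pt [572.3 118.9  28.7]
```

View pics/w1.png

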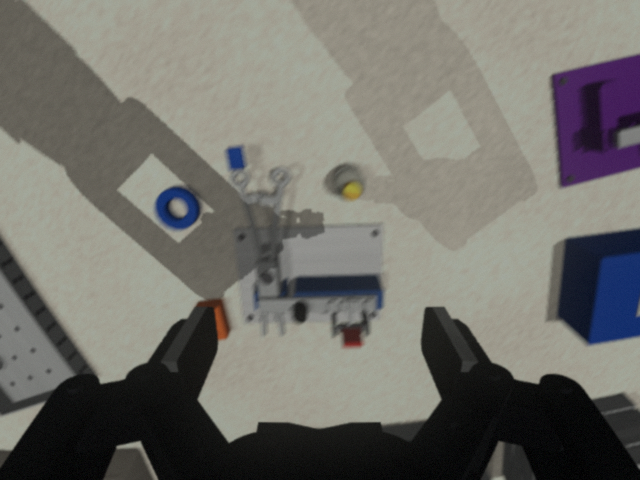

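>>> play_rows(steps=[{"delta_pos": [1.8, -6, 14], "yaw": 0, "jaw": 90}, {"delta_pos": [1.8, -6, 14], "yaw": 0, "jaw": 90}, {"delta_pos": [1.8, -6, 14], "yaw": 0, "jaw": 90}, {"delta_pos": [1.8, -6, 14], "yaw": 0, "jaw": 90}, {"delta_pos": [1.8, -6, 14], "yaw": 0, "jaw": 90}, {"delta_pos": [1.8, -6, 14], "yaw": 0, "jaw": 90}, {"delta_pos": [1.8, -6, 14], "yaw": 0, "jaw": 90}, {"delta_pos": [1.8, -6, 14], "yaw": 0, "jaw": 90}])

```text
clock: 3.05
eef_pos: [407.6, 215.4, 150.8]
tcp_rot: [3.14, 0.003, 3.011]
contact_force: [1.1, -1.5, -0.2]
opening: 0.9
grasp_force: 0.0
```

```bash
python3 look.py w2.png ring_l release_pad clamp_grip bar_knob pawl_tab jig
```

```text
3.05 [407.6 215.4 150.8] [3.140e+00 3.000e-03 3.011e+00] 0.900075704394948
cam in tool [  83.   -1. -144.] [-0.33 -0.    0.95]
ring_l 0.84 (np.int64(282), np.int64(233)) [406.6 187.8  42. ] depth pt [419.5 181.9   2.3]
ring_l 0.82 (np.int64(342), np.int64(231)) [410.6 231.6  42. ] depth pt [424.2 232.6   2.1]
release_pad 0.88 (np.int64(274), np.int64(204)) [383.6 186.2  45. ] depth pt [383.4 186.3  45.9]
release_pad 0.49 (np.int64(286), np.int64(236)) [408.8 190.3  45. ] depth pt [423.2 184.3   2.2]
clamp_grip 0.92 (np.int64(318), np.int64(370)) [524.5 198.9  52. ] depth pt [522.  199.2  55. ]
clamp_grip 0.46 (np.int64(430), np.int64(220)) [407.3 293.2  52. ] depth pt [412.  297.   38.4]
bar_knob 0.64 (np.int64(370), np.int64(431)) [560.  234.1  86. ] depth pt [399.8 228.2 228.2]
jig 0.87 (np.int64(321), np.int64(334)) [525.6 201.2   0. ] depth pt [499.8 204.3  37.9]
```

View pics/w2.png

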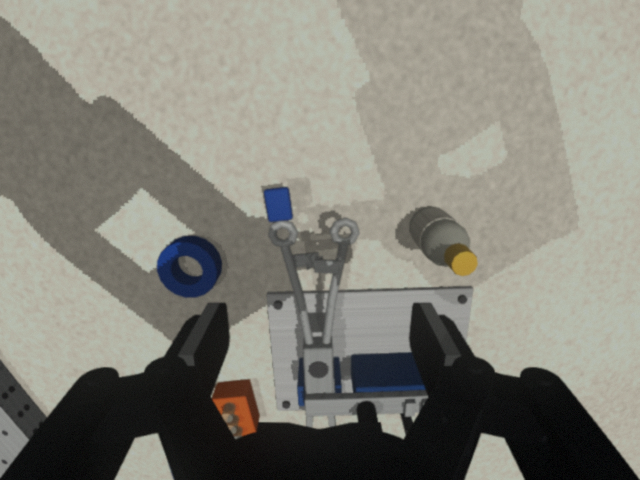

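>>> play_rows(steps=[{"delta_pos": [-0.26, -0.54, 3], "yaw": -0.038, "jaw": 90}, {"delta_pos": [-0.26, -0.54, 6], "yaw": -0.038, "jaw": 90}, {"delta_pos": [-0.26, -0.54, 9], "yaw": -0.038, "jaw": 90}, {"delta_pos": [-0.26, -0.54, 11], "yaw": -0.038, "jaw": 90}, {"delta_pos": [-0.26, -0.54, 12.5], "yaw": -0.038, "jaw": 90}, {"delta_pos": [-0.26, -0.54, 13.3], "yaw": -0.038, "jaw": 90}, {"delta_pos": [-0.26, -0.54, 13.3], "yaw": -0.038, "jaw": 90}, {"delta_pos": [-0.26, -0.54, 13.3], "yaw": -0.038, "jaw": 90}], grip_force=20)

```text
clock: 4.2
eef_pos: [408.5, 208.8, 16.7]
tcp_rot: [3.141, 0.0, 3.049]
contact_force: [1.5, 0.1, -0.1]
opening: 0.9
grasp_force: 0.0
```

>>> play_rows(steps=[{"delta_pos": [0, 0, 0], "yaw": 0, "jaw": 75}, {"delta_pos": [0, 0, 0], "yaw": 0, "jaw": 65}, {"delta_pos": [0, 0, 0], "yaw": 0, "jaw": 58}, {"delta_pos": [0, 0, 0], "yaw": 0, "jaw": 52}, {"delta_pos": [0, 0, 0], "yaw": 0, "jaw": 52}, {"delta_pos": [0, 0, 0], "yaw": 0, "jaw": 52}, {"delta_pos": [0, 0, 0], "yaw": 0, "jaw": 52}, {"delta_pos": [0, 0, 0], "yaw": 0, "jaw": 52}])

```text
clock: 5.0
eef_pos: [408.3, 208.7, 16.3]
tcp_rot: [3.141, 0.0, 3.049]
contact_force: [-2.8, 2.2, 3.1]
opening: 0.521
grasp_force: 2.4
```

```bash
python3 look.py w3.png ring_l release_pad
```

```text
5.0 [408.3 208.7  16.3] [3.141 0.    3.049] 0.5208351800102667
cam in tool [  83.   -1. -144.] [-0.33 -0.    0.95]
ring_l 0.95 (np.int64(348), np.int64(339)) [409.  219.3  42. ] depth pt [436.7 220.4   2.8]
ring_l 0.7 (np.int64(289), np.int64(339)) [407.2 196.5  42. ] depth pt [434.4 190.1   2.6]
ring_l 0.47 (np.int64(125), np.int64(351)) [407.8 130.2  42. ] depth pt [423.  114.4  20.1]
release_pad 0.63 (np.int64(282), np.int64(286)) [382.7 197.1  45. ] depth pt [383.6 196.9  43.2]
```

View pics/w3.png

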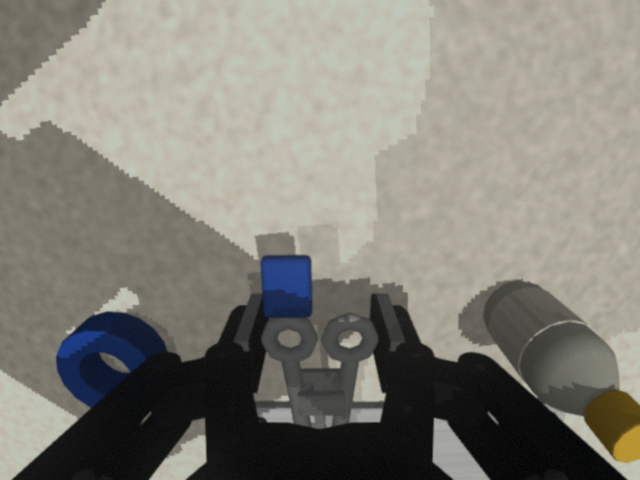

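Rings are held ~23 mm apart between the pads (cols 289 and 349, row 339), so both teeth are passed. I'll let go now.

>>> play_rows(steps=[{"delta_pos": [0, 0, 0], "yaw": 0, "jaw": 65}, {"delta_pos": [0, 0, 0], "yaw": 0, "jaw": 80}, {"delta_pos": [0, 0, 0], "yaw": 0, "jaw": 85}, {"delta_pos": [0, 0, 0], "yaw": 0, "jaw": 85}, {"delta_pos": [0, 0, 0], "yaw": 0, "jaw": 85}, {"delta_pos": [0, 0, 0], "yaw": 0, "jaw": 85}, {"delta_pos": [0, 0, 0], "yaw": 0, "jaw": 85}, {"delta_pos": [0, 0, 0], "yaw": 0, "jaw": 85}])

```text
clock: 5.95
eef_pos: [408.2, 208.6, 16.3]
tcp_rot: [3.142, 0.0, 3.049]
contact_force: [0.6, 0.2, 0.1]
opening: 0.851
grasp_force: 0.0
```

>>> play_rows(steps=[{"delta_pos": [0, 0, -3], "yaw": 0, "jaw": 85}, {"delta_pos": [0, 0, -6], "yaw": 0, "jaw": 85}, {"delta_pos": [0, 0, -8], "yaw": 0, "jaw": 85}, {"delta_pos": [1.5, 0, -8], "yaw": 0, "jaw": 60}, {"delta_pos": [3, 0, -8], "yaw": 0, "jaw": 30}, {"delta_pos": [3, 0, -8], "yaw": 0, "jaw": 0}, {"delta_pos": [3, 0, -8], "yaw": 0, "jaw": 0}, {"delta_pos": [3, 0, -8], "yaw": 0, "jaw": 0}])

```text
clock: 6.75
eef_pos: [378.2, 211.4, 95.7]
tcp_rot: [-3.141, -0.001, 3.049]
contact_force: [0.5, 0.2, 0.3]
opening: 0.005
grasp_force: 0.0
```

```bash
python3 look.py w4.png ring_l release_pad clamp_grip
```

```text
6.75 [378.2 211.4  95.7] [-3.141e+00 -1.000e-03  3.049e+00] 0.005487239210162998
cam in tool [  83.   -1. -144.] [-0.33 -0.    0.95]
ring_l 0.87 (np.int64(343), np.int64(303)) [408.7 222.6  42. ] depth pt [373.1 221.3 104.2]
ring_l 0.66 (np.int64(297), np.int64(308)) [409.2 194.2  42. ] depth pt [371.  202.4 108.4]
release_pad 0.89 (np.int64(293), np.int64(273)) [384.3 194.9  45. ] depth pt [383.3 195.1  47.1]
```

View pics/w4.png

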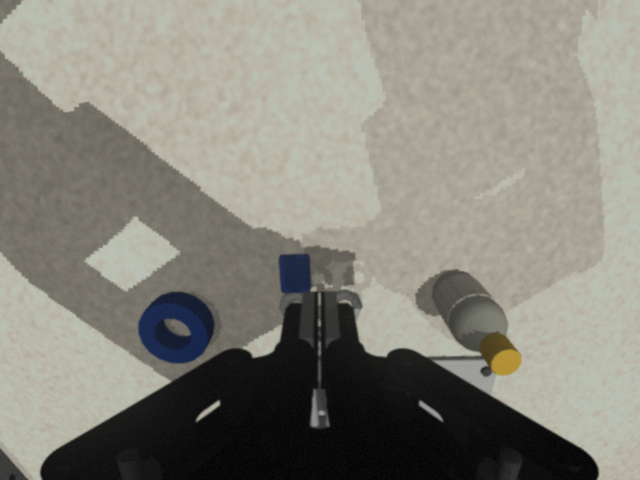

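>>> play_rows(steps=[{"delta_pos": [-0.54, -1.7, 0], "yaw": 0, "jaw": 0}, {"delta_pos": [-0.54, -1.7, 2], "yaw": 0, "jaw": 0}, {"delta_pos": [-0.54, -1.7, 4], "yaw": 0, "jaw": 0}, {"delta_pos": [-0.54, -1.7, 4.8], "yaw": 0, "jaw": 0}, {"delta_pos": [-0.54, -1.7, 5.3], "yaw": 0, "jaw": 0}, {"delta_pos": [-0.54, -1.7, 5.8], "yaw": 0, "jaw": 0}, {"delta_pos": [-0.54, -1.7, 6.0], "yaw": 0, "jaw": 0}, {"delta_pos": [-0.54, -1.7, 6.0], "yaw": 0, "jaw": 0}])

```text
clock: 7.75
eef_pos: [382.1, 194.0, 36.5]
tcp_rot: [-3.141, -0.0, 3.049]
contact_force: [-1.2, -1.4, 2.6]
opening: -0.005
grasp_force: 1.6
```

```bash
python3 look.py w5.png ring_l release_pad
```

```text
7.75 [382.1 194.   36.5] [-3.141 -0.     3.049] -0.004835669483239689
cam in tool [  83.   -1. -144.] [-0.33 -0.    0.95]
ring_l 0.83 (np.int64(408), np.int64(358)) [410.5 232.1  42. ] depth pt [371.8 221.3  90.3]
release_pad 0.58 (np.int64(326), np.int64(312)) [380.3 196.5  45. ] depth pt [371.7 197.   59.4]
```

>>> play_rows(steps=[{"delta_pos": [0, 0, -2], "yaw": 0, "jaw": 0}, {"delta_pos": [0, 0, -6], "yaw": 0, "jaw": 0}, {"delta_pos": [0, 0, -10.4], "yaw": 0, "jaw": 0}, {"delta_pos": [-5, 4, -10.4], "yaw": 0, "jaw": 0}, {"delta_pos": [-8, 8, -10.4], "yaw": 0, "jaw": 0}, {"delta_pos": [-12.1, 11.3, -10.4], "yaw": 0, "jaw": 0}, {"delta_pos": [-12.1, 11.3, -10.4], "yaw": 0, "jaw": 0}, {"delta_pos": [-12.1, 11.3, -10.4], "yaw": 0, "jaw": 0}])

```text
clock: 8.7
eef_pos: [515.3, 297.0, 140.5]
tcp_rot: [3.14, 0.002, 3.049]
contact_force: [-0.4, -0.5, 0.5]
opening: 0.002
grasp_force: 0.0
```

```bash
python3 look.py w6.png ring_l release_pad clamp_grip bar_knob pawl_tab
```

```text
8.7 [515.3 297.  140.5] [3.140e+00 2.000e-03 3.049e+00] 0.0019708963502349337
cam in tool [  83.   -1. -144.] [-0.33 -0.    0.95]
ring_l 0.84 (np.int64(131), np.int64(89)) [406.8 186.4  42. ] depth pt [402.6 166.9   1.6]
ring_l 0.75 (np.int64(199), np.int64(84)) [409.2 230.7  42. ] depth pt [405.5 219.    3.2]
ring_l 0.39 (np.int64(203), np.int64(238)) [510.3 214.3  42. ] depth pt [512.6 211.7  34.8]
release_pad 0.9 (np.int64(120), np.int64(52)) [384.9 185.4  45. ] depth pt [385.2 185.9  46.1]
clamp_grip 0.57 (np.int64(180), np.int64(263)) [524.  197.7  52. ] depth pt [523.  198.8  54.5]
pawl_tab 0.58 (np.int64(134), np.int64(90)) [413.5 214.4  98. ] depth pt [404.  168.6   2.3]
```

View pics/w6.png

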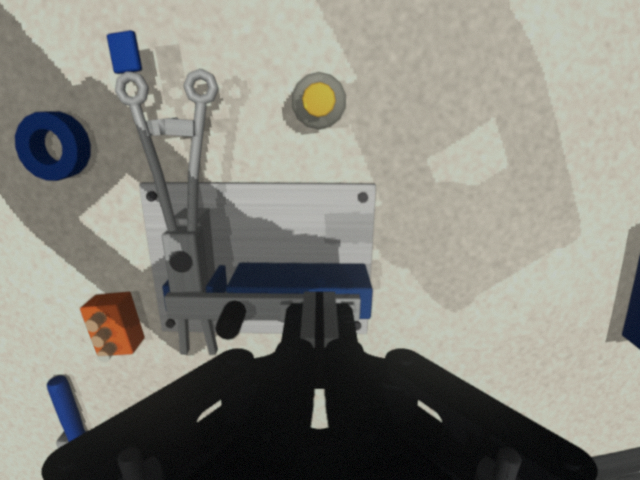

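>>> play_rows(steps=[{"delta_pos": [-3, -0.2, 0], "yaw": 0, "jaw": 0}, {"delta_pos": [-5.4, -0.2, 0], "yaw": 0, "jaw": 0}, {"delta_pos": [-5.4, -0.2, 2], "yaw": 0, "jaw": 0}, {"delta_pos": [-5.4, -0.2, 4], "yaw": 0, "jaw": 0}, {"delta_pos": [-5.4, -0.2, 5.5], "yaw": 0, "jaw": 0}, {"delta_pos": [-5.4, -0.2, 5.75], "yaw": 0, "jaw": 0}, {"delta_pos": [-5.4, -0.2, 5.75], "yaw": 0, "jaw": 0}, {"delta_pos": [-5.4, -0.2, 5.75], "yaw": 0, "jaw": 0}])

```text
clock: 9.8
eef_pos: [567.0, 288.5, 83.7]
tcp_rot: [3.141, 0.001, 3.049]
contact_force: [0.8, 0.4, -0.1]
opening: -0.001
grasp_force: 0.0
```

>>> play_rows(steps=[{"delta_pos": [-0.6, 0, 0], "yaw": 0, "jaw": 0}, {"delta_pos": [-1.2, 0, 0], "yaw": 0, "jaw": 0}, {"delta_pos": [-1.7, 0, 0], "yaw": 0, "jaw": 0}, {"delta_pos": [-2.2, 0, 0], "yaw": 0, "jaw": 0}, {"delta_pos": [-2.7, 0, 0], "yaw": 0, "jaw": 0}, {"delta_pos": [-3.1, 0, 0], "yaw": 0, "jaw": 0}, {"delta_pos": [-3.1, 0, 0], "yaw": 0, "jaw": 0}, {"delta_pos": [-3.1, 0, 0], "yaw": 0, "jaw": 0}])

```text
clock: 10.6
eef_pos: [598.2, 285.4, 82.9]
tcp_rot: [3.141, 0.001, 3.049]
contact_force: [-0.0, 0.5, -0.0]
opening: -0.001
grasp_force: 0.0
```

>>> play_rows(steps=[{"delta_pos": [1.5, 0, 0], "yaw": 0, "jaw": 0}, {"delta_pos": [3.3, 0, -1], "yaw": 0, "jaw": 0}, {"delta_pos": [3.3, 0, -4], "yaw": 0, "jaw": 0}, {"delta_pos": [3.3, -4, -4], "yaw": 0, "jaw": 0}, {"delta_pos": [3.3, -8.5, -4], "yaw": 0, "jaw": 0}, {"delta_pos": [3.3, -8.5, -4], "yaw": 0, "jaw": 0}, {"delta_pos": [3.3, -8.5, -4], "yaw": 0, "jaw": 0}, {"delta_pos": [3.3, -8.5, -4], "yaw": 0, "jaw": 0}])

```text
clock: 11.4
eef_pos: [557.4, 204.5, 123.1]
tcp_rot: [3.141, 0.001, 3.049]
contact_force: [0.3, 1.2, -0.8]
opening: -0.004
grasp_force: 0.0
```

```bash
python3 look.py w7.png bar_knob pawl_tab clamp_grip
```

```text
11.4 [557.4 204.5 123.1] [3.141e+00 1.000e-03 3.049e+00] -0.003789669348445661
cam in tool [  83.   -1. -144.] [-0.33 -0.    0.95]
bar_knob 0.93 (np.int64(375), np.int64(266)) [557.4 234.2  86. ] depth pt [556.6 233.9  87.8]
pawl_tab 0.61 (np.int64(464), np.int64(342)) [602.9 280.8  98. ] depth pt [608.1 283.6  91.1]
clamp_grip 0.95 (np.int64(307), np.int64(195)) [522.5 199.6  52. ] depth pt [521.8 199.7  55.1]
clamp_grip 0.34 (np.int64(205), np.int64(275)) [569.  128.2  52. ] depth pt [579.6 118.8  27.9]
```

View pics/w7.png

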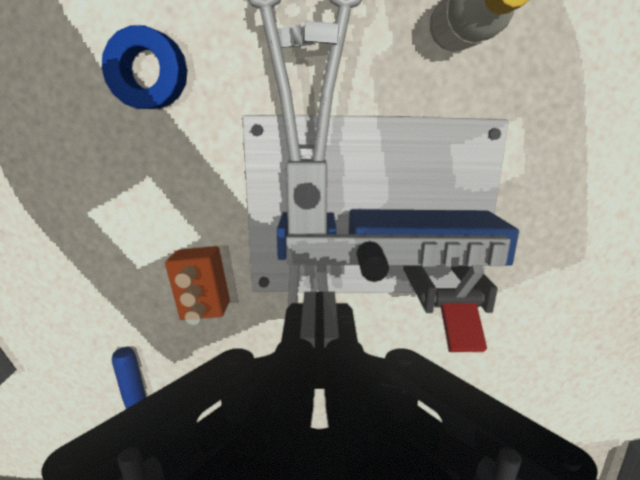

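>>> play_rows(steps=[{"delta_pos": [0, 0, 3], "yaw": 0, "jaw": 0}, {"delta_pos": [0, 0, 5], "yaw": 0, "jaw": 0}, {"delta_pos": [0, 0, 5.1], "yaw": 0, "jaw": 0}, {"delta_pos": [0, 0.8, 5.1], "yaw": 0, "jaw": 0}, {"delta_pos": [0, 1.6, 5.1], "yaw": 0, "jaw": 0}, {"delta_pos": [0, 2.4, 5.1], "yaw": 0, "jaw": 0}, {"delta_pos": [0, 3.2, 5.1], "yaw": 0, "jaw": 0}, {"delta_pos": [0, 4.0, 5.1], "yaw": 0, "jaw": 0}])

```text
clock: 12.4
eef_pos: [561.1, 244.6, 72.5]
tcp_rot: [3.141, 0.001, 3.049]
contact_force: [0.7, -1.9, 0.7]
opening: 0.0
grasp_force: 1.1
```

>>> play_rows(steps=[{"delta_pos": [0, 0.5, 0], "yaw": 0, "jaw": 0}, {"delta_pos": [0, 0.9, 0], "yaw": 0, "jaw": 0}, {"delta_pos": [0, 1.2, 0], "yaw": 0, "jaw": 0}, {"delta_pos": [0, 1.2, 0], "yaw": 0, "jaw": 0}, {"delta_pos": [0, 1.2, 0], "yaw": 0, "jaw": 0}, {"delta_pos": [0, 1.2, 0], "yaw": 0, "jaw": 0}, {"delta_pos": [0, 1.2, 0], "yaw": 0, "jaw": 0}, {"delta_pos": [0, 1.2, 0], "yaw": 0, "jaw": 0}])

```text
clock: 13.2
eef_pos: [561.5, 255.5, 71.7]
tcp_rot: [-3.142, -0.0, 3.049]
contact_force: [-0.2, 0.1, -0.0]
opening: -0.001
grasp_force: 0.0
```

```bash
python3 look.py w8.png bar_knob
```

```text
13.2 [561.5 255.5  71.7] [-3.142 -0.     3.049] -0.0005877074025092229
cam in tool [  83.   -1. -144.] [-0.33 -0.    0.95]
bar_knob 0.79 (np.int64(372), np.int64(324)) [563.8 276.8  86. ] depth pt [562.6 276.6  87.8]
```

>>> play_rows(steps=[{"delta_pos": [0, 0.25, 0], "yaw": 0, "jaw": 0}, {"delta_pos": [0, 0.25, 0], "yaw": 0, "jaw": 0}, {"delta_pos": [0, -0.8, 0], "yaw": 0, "jaw": 0}, {"delta_pos": [0, -0.8, -4.5], "yaw": 0, "jaw": 0}, {"delta_pos": [1, -3, -5], "yaw": 0, "jaw": 20}, {"delta_pos": [3.3, -5.95, -5], "yaw": 0, "jaw": 70}, {"delta_pos": [3.3, -5.95, -5], "yaw": 0, "jaw": 70}, {"delta_pos": [3.3, -5.95, -5], "yaw": 0, "jaw": 70}])

```text
clock: 14.1
eef_pos: [523.1, 198.8, 122.1]
tcp_rot: [3.141, 0.001, 3.048]
contact_force: [0.9, 1.3, -0.7]
opening: 0.679
grasp_force: 0.0
```

```bash
python3 look.py w9.png bar_knob clamp_grip ring_l release_pad
```

```text
14.1 [523.1 198.8 122.1] [3.141e+00 1.000e-03 3.048e+00] 0.6788327712834292
cam in tool [  83.   -1. -144.] [-0.33 -0.    0.95]
bar_knob 0.6 (np.int64(462), np.int64(323)) [563.7 277.4  86. ] depth pt [561.9 276.4  88.6]
clamp_grip 0.94 (np.int64(322), np.int64(251)) [524.5 200.1  52. ] depth pt [523.7 200.1  54.2]
ring_l 0.87 (np.int64(360), np.int64(53)) [410.9 231.8  42. ] depth pt [405.6 236.6   1.1]
ring_l 0.72 (np.int64(280), np.int64(54)) [407.2 186.6  42. ] depth pt [401.5 183.2   2.6]
ring_l 0.51 (np.int64(171), np.int64(122)) [437.5 117.1  42. ] depth pt [437.  100.9   1.1]
release_pad 0.81 (np.int64(275), np.int64(8)) [384.4 186.9  45. ] depth pt [384.8 187.1  46.5]
```

View pics/w9.png

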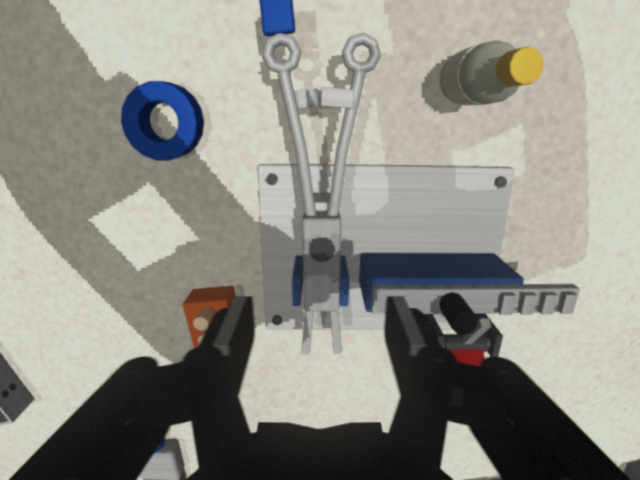

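>>> play_rows(steps=[{"delta_pos": [0, 0.1, 3], "yaw": 0, "jaw": 68}, {"delta_pos": [0, 0.1, 6], "yaw": 0, "jaw": 68}, {"delta_pos": [0, 0.1, 8], "yaw": 0, "jaw": 68}, {"delta_pos": [0, 0.1, 9.5], "yaw": 0, "jaw": 68}, {"delta_pos": [0, 0.1, 9.9], "yaw": 0, "jaw": 68}, {"delta_pos": [0, 0.1, 9.9], "yaw": 0, "jaw": 68}, {"delta_pos": [0, 0.1, 9.9], "yaw": 0, "jaw": 50}, {"delta_pos": [0, 0.1, 9.9], "yaw": 0, "jaw": 40}], grip_force=60)

```text
clock: 15.15
eef_pos: [524.1, 200.7, 23.8]
tcp_rot: [3.141, 0.002, 3.049]
contact_force: [-0.6, -0.7, -0.1]
opening: 0.401
grasp_force: 0.0
```

>>> play_rows(steps=[{"delta_pos": [0, 0, 0], "yaw": 0, "jaw": 33}, {"delta_pos": [0, 0, 0], "yaw": 0, "jaw": 28}, {"delta_pos": [0, 0, 0], "yaw": 0, "jaw": 15}, {"delta_pos": [0, 0, 0], "yaw": 0, "jaw": 15}, {"delta_pos": [0, 0, 0], "yaw": 0, "jaw": 15}, {"delta_pos": [0, 0, 0], "yaw": 0, "jaw": 15}, {"delta_pos": [0, 0, 0], "yaw": 0, "jaw": 15}, {"delta_pos": [0, 0, 0], "yaw": 0, "jaw": 15}])

```text
clock: 15.95
eef_pos: [523.7, 200.4, 23.6]
tcp_rot: [3.141, 0.001, 3.049]
contact_force: [-2.1, -2.1, 7.2]
opening: 0.265
grasp_force: 58.9
```

>>> play_rows(steps=[{"delta_pos": [0, 0, -1], "yaw": 0, "jaw": 15}, {"delta_pos": [0, 0, -2], "yaw": 0, "jaw": 15}, {"delta_pos": [0, 0, -3.5], "yaw": 0, "jaw": 15}, {"delta_pos": [0, 0, -6], "yaw": 0, "jaw": 15}, {"delta_pos": [0, 0, -9], "yaw": 0, "jaw": 15}, {"delta_pos": [0, 0, -12], "yaw": 0, "jaw": 15}, {"delta_pos": [0, 0, -12], "yaw": 0, "jaw": 15}, {"delta_pos": [0, 0, -12], "yaw": 0, "jaw": 15}])

```text
clock: 16.75
eef_pos: [523.6, 200.5, 143.8]
tcp_rot: [3.141, 0.002, 3.049]
contact_force: [-0.1, 0.4, -4.2]
opening: 0.27
grasp_force: 59.6
```

```bash
python3 - <<'E'
from h import *
im,d=vision.grab_frame("top");save("top2.png",im);c=vision.calibration("top")
def rect(thing,z):
    for m in vision.cut_out("top",thing)[:1]:
        ys,xs=np.nonzero(m["region"]);P=np.array([onz(c,(x,y),z)[:2] for x,y in zip(xs,ys)],np.float32)
        print(thing,round(m["conf"],2),len(xs),cv2.minAreaRect(P),np.round(cv2.boxPoints(cv2.minAreaRect(P))).tolist())
rect("tray",30);rect("bur_block",27)
for m in vision.cut_out("top","pot")[:2]: print("pot",m["conf"],m["uv"],onz(c,m["uv"],30))
for m in vision.landmark_of("top","tray"): print(m,onz(c,m["uv"],0))
cv2.imwrite("pics/crop.png",cv2.resize(cv2.cvtColor(im,cv2.COLOR_RGB2BGR)[150:310,260:490],None,fx=3,fy=3))
E
```

```text
tray 0.78 5411 ((547.7446899414062, -220.88922119140625), (311.3446960449219, 184.6907501220703), 15.295337677001953) [[373.0, -173.0], [422.0, -351.0], [722.0, -269.0], [674.0, -91.0]]
bur_block 0.68 378 ((495.8685607910156, -301.0646667480469), (95.39964294433594, 40.01079559326172), 12.619690895080566) [[445.0, -292.0], [454.0, -331.0], [547.0, -310.0], [538.0, -271.0]]
pot 0.53 [278.2, 240.9] [512.77237621 226.3786465   30.        ]
pot 0.46 [435.5, 204.8] [ 629.60193793 -254.25091063   30.        ]
{'uv': [422.4, 232.7], 'conf': 0.62} [ 547.37552295 -217.24470725    0.        ]
{'uv': [250.8, 269.3], 'conf': 0.29} [429.22623983 309.57226343   0.        ]
```

View pics/crop.png

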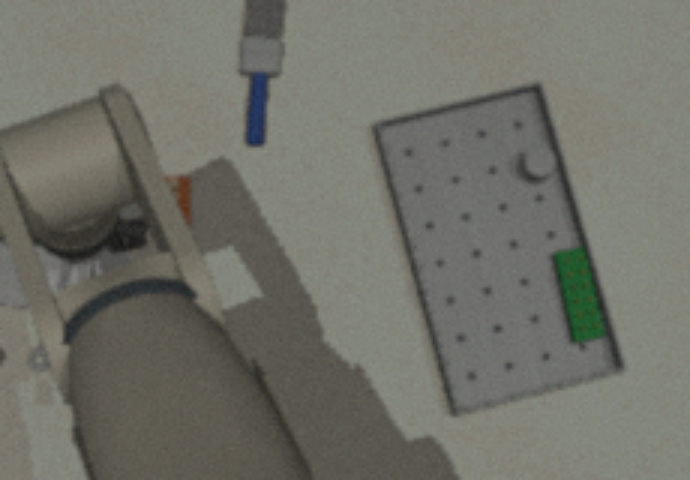

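The tray shows at top-image px (424,232), its long side pitched 15°, with the green block and the pot on its right side. My grip is about 10 mm too low to set the clamp down on the tray floor. I'll put the clamp back in the jig and regrip higher.

>>> play_rows(steps=[{"delta_pos": [0, 0, 4], "yaw": 0, "jaw": 15}, {"delta_pos": [0, 0, 8], "yaw": 0, "jaw": 15}, {"delta_pos": [0, 0, 9.5], "yaw": 0, "jaw": 15}, {"delta_pos": [0, 0, 10.5], "yaw": 0, "jaw": 15}, {"delta_pos": [0, 0, 11.3], "yaw": 0, "jaw": 15}, {"delta_pos": [0, 0, 11.9], "yaw": 0, "jaw": 15}, {"delta_pos": [0, 0, 11.9], "yaw": 0, "jaw": 15}, {"delta_pos": [0, 0, 11.9], "yaw": 0, "jaw": 15}])

```text
clock: 17.8
eef_pos: [523.9, 200.6, 24.6]
tcp_rot: [3.141, 0.001, 3.049]
contact_force: [-0.1, -0.2, -3.1]
opening: 0.27
grasp_force: 59.8
```

>>> play_rows(steps=[{"delta_pos": [0, 0, 0], "yaw": 0, "jaw": 32}, {"delta_pos": [0, 0, 0], "yaw": 0, "jaw": 45}, {"delta_pos": [0, 0, 0], "yaw": 0, "jaw": 45}, {"delta_pos": [0, 0, -0.6], "yaw": 0, "jaw": 45}, {"delta_pos": [0, 0, -1.1], "yaw": 0, "jaw": 45}, {"delta_pos": [0, 0, -1.1], "yaw": 0, "jaw": 45}, {"delta_pos": [0, 0, -1.1], "yaw": 0, "jaw": 45}, {"delta_pos": [0, 0, -1.1], "yaw": 0, "jaw": 33}])

```text
clock: 18.6
eef_pos: [523.3, 200.4, 34.8]
tcp_rot: [-3.142, -0.0, 3.049]
contact_force: [-0.2, -0.6, 0.2]
opening: 0.333
grasp_force: 0.0
```

>>> play_rows(steps=[{"delta_pos": [0, 0, 0], "yaw": 0, "jaw": 28}, {"delta_pos": [0, 0, 0], "yaw": 0, "jaw": 15}, {"delta_pos": [0, 0, 0], "yaw": 0, "jaw": 15}, {"delta_pos": [0, 0, 0], "yaw": 0, "jaw": 15}, {"delta_pos": [0, 0, 0], "yaw": 0, "jaw": 15}, {"delta_pos": [0, 0, 0], "yaw": 0, "jaw": 15}, {"delta_pos": [0, 0, 0], "yaw": 0, "jaw": 15}, {"delta_pos": [0, 0, 0], "yaw": 0, "jaw": 15}])

```text
clock: 19.4
eef_pos: [523.3, 200.5, 35.0]
tcp_rot: [3.141, -0.0, 3.049]
contact_force: [-1.8, 0.4, 5.6]
opening: 0.266
grasp_force: 59.3
```

>>> play_rows(steps=[{"delta_pos": [0, 0, -1], "yaw": 0, "jaw": 15}, {"delta_pos": [0, 0, -2], "yaw": 0, "jaw": 15}, {"delta_pos": [0, 0, -3.5], "yaw": 0, "jaw": 15}, {"delta_pos": [0, 0, -6], "yaw": 0, "jaw": 15}, {"delta_pos": [0, 0, -9], "yaw": 0, "jaw": 15}, {"delta_pos": [0, 0, -12], "yaw": 0, "jaw": 15}, {"delta_pos": [0, 0, -12], "yaw": 0, "jaw": 15}, {"delta_pos": [0, 0, -12], "yaw": 0, "jaw": 15}])

```text
clock: 20.2
eef_pos: [523.6, 200.5, 155.7]
tcp_rot: [3.141, 0.002, 3.049]
contact_force: [-0.8, 0.7, -3.5]
opening: 0.264
grasp_force: 59.5
```

>>> play_rows(steps=[{"delta_pos": [-1, -4, 0], "yaw": -0.04, "jaw": 15}, {"delta_pos": [-2, -9, 0], "yaw": -0.1, "jaw": 15}, {"delta_pos": [-3.1, -14, 0], "yaw": -0.15, "jaw": 15}, {"delta_pos": [-4.2, -19, 0], "yaw": -0.2, "jaw": 15}, {"delta_pos": [-5.3, -24, 0], "yaw": -0.25, "jaw": 15}, {"delta_pos": [-6.5, -29, 0], "yaw": -0.3, "jaw": 15}, {"delta_pos": [-7.6, -34, 0], "yaw": -0.34, "jaw": 15}, {"delta_pos": [-8.6, -38, 0], "yaw": -0.36, "jaw": 15}])

```text
clock: 21.0
eef_pos: [572.4, -187.8, 153.0]
tcp_rot: [3.14, -0.002, -2.873]
contact_force: [0.8, -0.2, -4.5]
opening: 0.263
grasp_force: 59.7
```

```bash
python3 - <<'E'
from h import *
s=r.sense();print(s["clock"],np.round(s["eef_pos"],1),np.round(s["tcp_rot"],3),s["opening"])
c=vision.calibration("wrist");im,d=vision.grab_frame("wrist");save("w10.png",im)
for n,z in dict(ring_l=165,release_pad=165,tray=0).items():
    for l in vision.landmark_of("wrist",n)[:3]: print(n,round(l["conf"],2),np.round(l["uv"]),np.round(onz(c,l["uv"],z),1))
E
```

```text
21.0 [ 572.4 -187.8  153. ] [ 3.140e+00 -2.000e-03 -2.873e+00] 0.26331654996673165
ring_l 0.77 [252.  18.] [ 469.4 -239.8  165. ]
ring_l 0.72 [385.  16.] [ 457.3 -198.2  165. ]
tray 0.84 [284. 173.] [ 547.  -225.6    0. ]
```

View pics/w10.png

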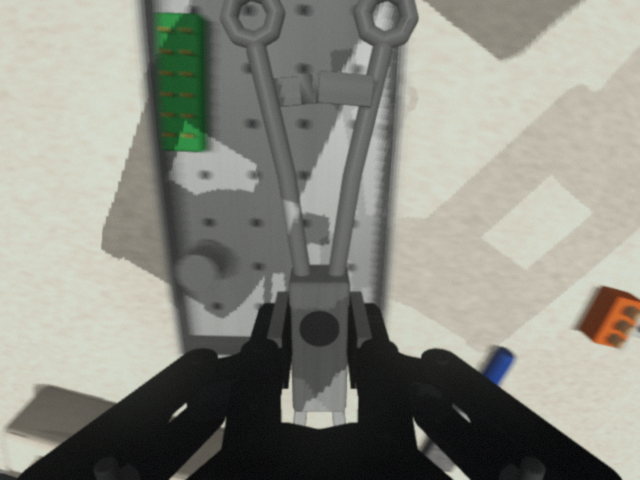

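```bash
python3 - <<'E'
from h import *
s=r.sense();print(np.round(s["eef_pos"],1),np.round(s["tcp_rot"],3))
im=cv2.cvtColor(cv2.imread("pics/w10.png"),cv2.COLOR_BGR2RGB)
c=vision.calibration("wrist");_,d=vision.grab_frame("wrist")
ys,xs=np.mgrid[0:480:3,0:640:3];P=[]
for u,v in zip(xs.ravel(),ys.ravel()):
    if d[v,u]>0:
        o,dr=ray(c,(u,v));P.append(o+dr*d[v,u])
P=np.array(P);a=.267;M=np.array([[np.cos(a),np.sin(a)],[-np.sin(a),np.cos(a)]])
Q=(P[:,:2]-[548,-220])@M.T
w=(P[:,2]>24)&(P[:,2]<40)
for lo,hi in [(-140,-90),(-90,-40),(-40,0),(0,50),(50,100),(100,150)]:
    m=w&(Q[:,0]>lo)&(Q[:,0]<hi)
    up=m&(Q[:,1]>60)&(Q[:,1]<110);dn=m&(Q[:,1]<-75)&(Q[:,1]>-110)
    print(lo,up.sum(),np.round(np.median(Q[up,1]),1) if up.any() else None,dn.sum(),np.round(np.median(Q[dn,1]),1) if dn.any() else None)
e=w&(abs(Q[:,1])<80)&(Q[:,0]>130)&(Q[:,0]<175);print("end x",e.sum(),np.round(np.median(Q[e,0]),1) if e.any() else None)
f=(P[:,2]>-3)&(P[:,2]<10)&(abs(Q[:,0])<120)&(abs(Q[:,1]-20)<50);print("floor z",np.median(P[f,2]))
E
```

```text
[ 572.5 -186.9  153. ] [ 3.140e+00 -2.000e-03 -2.877e+00]
-140 7 84.1 81 -91.4
-90 62 82.8 105 -91.7
-40 46 82.4 63 -92.4
0 48 81.8 65 -92.6
50 40 81.3 88 -92.5
100 16 81.4 48 -93.5
end x 18 149.8
floor z 4.828061239706244
```

>>> play_rows(steps=[{"delta_pos": [0.4, -0.9, 0], "yaw": 0.006, "jaw": 15}, {"delta_pos": [0.4, -0.9, 2], "yaw": 0.006, "jaw": 15}, {"delta_pos": [0.4, -0.9, 5], "yaw": 0.006, "jaw": 15}, {"delta_pos": [0.4, -0.9, 8], "yaw": 0.006, "jaw": 15}, {"delta_pos": [0.4, -0.9, 11], "yaw": 0.006, "jaw": 15}, {"delta_pos": [0.4, -0.9, 13], "yaw": 0.006, "jaw": 15}, {"delta_pos": [0.4, -0.9, 13.6], "yaw": 0.006, "jaw": 15}, {"delta_pos": [0.4, -0.9, 13.6], "yaw": 0.006, "jaw": 15}])

```text
clock: 22.05
eef_pos: [571.7, -194.9, 18.1]
tcp_rot: [3.141, -0.002, -2.879]
contact_force: [0.7, 0.0, -2.5]
opening: 0.266
grasp_force: 60.0
```

>>> play_rows(steps=[{"delta_pos": [0, 0, 0.2], "yaw": 0, "jaw": 15}, {"delta_pos": [0, 0, 0.4], "yaw": 0, "jaw": 15}, {"delta_pos": [0, 0, 0.6], "yaw": 0, "jaw": 15}, {"delta_pos": [0, 0, 0.75], "yaw": 0, "jaw": 15}, {"delta_pos": [0, 0, 0.85], "yaw": 0, "jaw": 15}, {"delta_pos": [0, 0, 0.85], "yaw": 0, "jaw": 15}, {"delta_pos": [0, 0, 0.85], "yaw": 0, "jaw": 15}, {"delta_pos": [0, 0, 0.85], "yaw": 0, "jaw": 15}])

```text
clock: 22.85
eef_pos: [572.3, -195.7, 10.3]
tcp_rot: [-3.142, 0.0, -2.88]
contact_force: [-0.6, 1.1, -2.9]
opening: 0.266
grasp_force: 60.0
```

>>> play_rows(steps=[{"delta_pos": [0, 0, 0.1], "yaw": 0, "jaw": 15}, {"delta_pos": [0, 0, 0.2], "yaw": 0, "jaw": 15}, {"delta_pos": [0, 0, 0.3], "yaw": 0, "jaw": 15}, {"delta_pos": [0, 0, 0.4], "yaw": 0, "jaw": 15}, {"delta_pos": [0, 0, 0.4], "yaw": 0, "jaw": 15}, {"delta_pos": [0, 0, 0.4], "yaw": 0, "jaw": 15}, {"delta_pos": [0, 0, 0.4], "yaw": 0, "jaw": 15}, {"delta_pos": [0, 0, 0.4], "yaw": 0, "jaw": 15}])

```text
clock: 23.65
eef_pos: [572.3, -195.7, 6.3]
tcp_rot: [-3.142, 0.0, -2.88]
contact_force: [-0.2, 0.1, -3.7]
opening: 0.268
grasp_force: 60.0
```

>>> play_rows(steps=[{"delta_pos": [0, 0, 0.05], "yaw": 0, "jaw": 15}, {"delta_pos": [0, 0, 0.1], "yaw": 0, "jaw": 15}, {"delta_pos": [0, 0, 0.15], "yaw": 0, "jaw": 15}, {"delta_pos": [0, 0, 0.2], "yaw": 0, "jaw": 15}, {"delta_pos": [0, 0, 0.2], "yaw": 0, "jaw": 15}, {"delta_pos": [0, 0, 0.2], "yaw": 0, "jaw": 15}, {"delta_pos": [0, 0, 0.2], "yaw": 0, "jaw": 15}, {"delta_pos": [0, 0, 0.2], "yaw": 0, "jaw": 15}])

```text
clock: 24.45
eef_pos: [572.4, -195.7, 5.9]
tcp_rot: [-3.141, 0.0, -2.88]
contact_force: [-6.2, 1.9, 15.1]
opening: 0.266
grasp_force: 62.7
```

>>> play_rows(steps=[{"delta_pos": [0, 0, 0], "yaw": 0, "jaw": 30}, {"delta_pos": [0, 0, 0], "yaw": 0, "jaw": 36}, {"delta_pos": [0, 0, -0.2], "yaw": 0, "jaw": 45}, {"delta_pos": [0, 0, -0.2], "yaw": 0, "jaw": 45}, {"delta_pos": [0, 0, -2], "yaw": 0, "jaw": 45}, {"delta_pos": [0, 0, -5], "yaw": 0, "jaw": 45}, {"delta_pos": [0, 0, -9], "yaw": 0, "jaw": 45}, {"delta_pos": [0, 0, -13], "yaw": 0, "jaw": 45}])

```text
clock: 25.25
eef_pos: [571.8, -195.5, 135.2]
tcp_rot: [3.141, -0.001, -2.88]
contact_force: [0.4, -1.3, 0.1]
opening: 0.448
grasp_force: 0.0
```

>>> play_rows(steps=[{"delta_pos": [0, 0, -5], "yaw": 0, "jaw": 45}, {"delta_pos": [0, 0, -9], "yaw": 0, "jaw": 45}, {"delta_pos": [0, 0, -9], "yaw": 0, "jaw": 45}, {"delta_pos": [0, 0, -9], "yaw": 0, "jaw": 45}, {"delta_pos": [0, 0, -9], "yaw": 0, "jaw": 45}, {"delta_pos": [0, 0, -9], "yaw": 0, "jaw": 45}, {"delta_pos": [0, 0, -9], "yaw": 0, "jaw": 45}, {"delta_pos": [0, 0, -9], "yaw": 0, "jaw": 45}])

```text
clock: 26.05
eef_pos: [572.0, -195.6, 223.4]
tcp_rot: [3.141, -0.001, -2.88]
contact_force: [-0.1, -0.1, 0.2]
opening: 0.451
grasp_force: 0.0
```

```bash
python3 - <<'E'
from h import *
c=vision.calibration("wrist");im,d=vision.grab_frame("wrist");save("w11.png",im)
a=.256;M=np.array([[np.cos(a),np.sin(a)],[-np.sin(a),np.cos(a)]])
for n,z in dict(ring_l=13,release_pad=16,clamp_grip=23).items():
    for l in vision.landmark_of("wrist",n)[:2]:
        p=onz(c,l["uv"],z);print(n,round(l["conf"],2),np.round(l["uv"]),np.round(p,1),"tray",np.round(M@(p[:2]-[545.7,-225.8]),1))
E
```

```text
ring_l 0.93 [341.  76.] [ 457.3 -206.2   13. ] tray [-80.6  41.3]
ring_l 0.81 [294.  76.] [ 468.1 -247.8   13. ] tray [-80.6  -1.6]
release_pad 0.7 [288.  44.] [ 443.3 -258.7   16. ] tray [-107.4   -5.9]
clamp_grip 0.6 [319. 201.] [ 571.9 -196.1   23. ] tray [32.8 22.1]
```

View pics/w11.png

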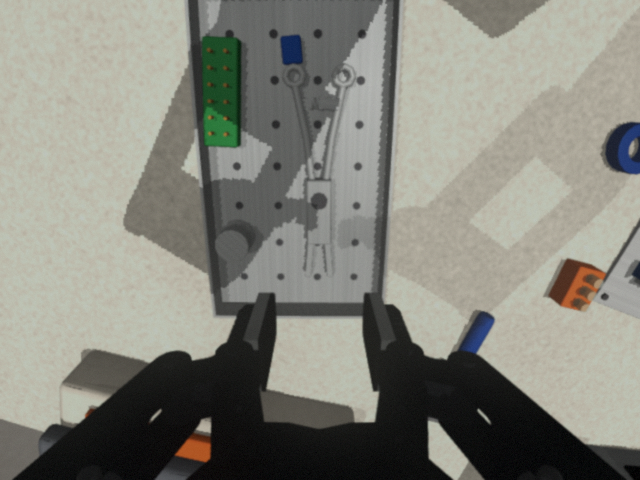

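The clamp lies flat inside the tray, with the pivot at (319,201) and the rings open at (293,76) and (344,76). The block and pot haven't been touched.

```bash
python3 -c "
from rig import r
print(r.sign_off())"
```

```text
the job is handed in; nothing more can be done
None
```

The ratchet locked and released as it should, and the clamp now lies flat with its handles open in the tray. The bar is slid back, and the job was handed in at about 26 s; sign-off returned no verdict.

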